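Tip out the tray of caps into the catch bin

TASK

Set the catch bin down on the bench under the spout of the tip-up tray, then raise the tray by its handle bar so that all three metal caps slide out through the cut corner into the bin, without touching the caps yourself. Then lower the tray gently (do not let it drop) until it lies level on its rest again, with the bin left standing upright on the bench and the other bench things left where they are.

Things in the scene. Friction and masses are not known exactly. Their poses are not given: they have to be found in the camera images.
- stand: Steel stand of the tip-up tray, fixed to the bench. Origin on the bench under the hinge; x along the hinge, +y level from spout to handle bar. Hinge axis along x at y = 0, z = 110 mm. Two uprights 16 mm square at x = +-75, y = 0 (the bin cannot pass them); rest post 16 mm thick at y = 145. Foot 8 mm high, all behind y = -8 mm.
- tray (a joint): Tray tilt, rad: 0 level on its rest, 0.9 at most, grows as the bar is raised; swings freely and falls back when let go. Caps are slippery on it: raised slowly, they start to slide at 0.2 to 0.4 and normally all leave by 0.7; a stuck one comes loose higher up or by rocking.
- tray_bar (a point): Middle of the handle bar: round, 14 mm thick, 80 mm long, parallel to the hinge, free to turn between the fingers. With the tray level: x = 0, y = 230, z = 130 mm in the stand's frame (230 beyond and 20 above the hinge axis, about which it swings). 48 mm free from its axis to the tray's end wall; its ends are joined to the tray by thin arms.
- tray_lip (a point): Middle of the spout lip, on the tray floor, where the caps drop. Tray: sheet aluminium, 0.6 kg, 233 mm square set cornerwise, 330 mm wide at y = 45, walls 28 mm above its floor; the -y corner is cut off and open, 140 mm wide. In the stand's frame the lip is at y = -50, z = 120 mm when level, about y = -45, z = 85 mm at tilt 0.7.
- bin_spot (a point): Point on the bench, in the stand's frame at x = 0, y = -105 mm, z = 0: where the middle of the bin belongs so that the lip reaches over it, with a side of the bin parallel to the lip.
- bin: Catch bin, grey painted steel, loose, 0.5 kg: open box 170 x 170 mm, 60 mm high, walls and floor 5 mm. Origin at the middle of its underside, z up. Its gripping lug is on its -x side; the other three sides are plain. (The smaller black divided box is not it.)
- bin_mid (a point): Middle of the bin's underside (same as the bin's origin).
- bin_lug (a point): Centre of the part of the bin's lug that stands above the rim: an upright plate 12 mm thick (bin's x) and 60 mm wide (bin's y), against the outside of the -x wall, rising 45 mm above the rim, to 105 mm over the underside. This point: x = -91 mm, y = 0, z = 82.5 mm in the bin's frame.
- cap1_mid (a point): One of three alike bare steel flanged caps lying loose in the tray, hub up: flange 60 mm across and 10 mm thick, hub 32 mm across and 12 mm more, 0.12 kg. This point: on its axis, half-way up, 11 mm above its underside; its z is the cap's axis.
- cap2_mid (a point): One of three alike bare steel flanged caps lying loose in the tray, hub up: flange 60 mm across and 10 mm thick, hub 32 mm across and 12 mm more, 0.12 kg. This point: on its axis, half-way up, 11 mm above its underside; its z is the cap's axis.
- cap3_mid (a point): One of three alike bare steel flanged caps lying loose in the tray, hub up: flange 60 mm across and 10 mm thick, hub 32 mm across and 12 mm more, 0.12 kg. This point: on its axis, half-way up, 11 mm above its underside; its z is the cap's axis.
- screwdriver_spot (a point): Loose screwdriver, 200 mm, black handle, lying beyond the work; to be left alone. Point 20 mm above the thing's origin, the middle of its underside.
- wrench_spot (a point): Loose open wrench, 170 mm, lying between the robot and the tray stand; to be left alone. Point 20 mm above the thing's origin, the middle of its underside.
- hammer_spot (a point): Loose hammer, 260 mm, lying beyond the tray; to be left alone. Point 20 mm above the thing's origin, the middle of its underside.
- oil_spot (a point): Loose grey bottle, 60 mm across, 150 mm high, standing to the left; to be left alone. Point 20 mm above the thing's origin, the middle of its underside.
- jar_spot (a point): Loose closed jar, 70 mm across, 90 mm high, standing to the far left; to be left alone. Point 20 mm above the thing's origin, the middle of its underside.

How it is judged:
By the outcome, as a careful person would: the job done as asked, in the order asked, and still so for the second after the job is handed in, with the robot touching nothing.
It also fails if it takes over 58 s, if anything falls off the work surface, if the arm or the gripper's body presses on something with over 40 N, if the wrist force passes 120 N, or if a joint passes its speed limit or range.

ROBOT

A 6-joint arm with a two-finger parallel gripper is mounted at the origin on the work surface. World frame = base frame: x ahead of the robot, y to its left, z up, the work surface at z = 0. Lengths are in mm, angles in rad, forces in N, time in s.
With the tool pointing down it reaches from about 400 to 825 mm from the base axis. Payload 7 kg.
Tool frame: the origin (TCP) lies at the very end of the fingers, on their centre line; the grasp point (between the pads) lies 19 mm behind it; x points along the fingers, y is the direction in which the jaws open and shut, and the axes are right-handed (so a half turn about x gives the same grasp; the last joint's range is limited). The gripper opens to 85 mm and grips with 20 to 120 N. Pads are 22 mm wide; open, the fingers measure 114 mm over their backs; the gripper's body (76 mm by 85 mm) begins 54 mm behind the grasp point. The pads swing forward as they close: fully open they stand 13 mm farther back than shut.
Start: joints at [-0.839, 0.359, 0.012, 0, -1.224, -0.288], TCP at [289.799, -609.6, 231.302] pointing down, gripper open.
Joint ranges: [-3.07, 3.07], [-1.43, 2.12], [-1.02, 1.25], [-3.03, 1.67], [-3.05, -0], [-3.03, 3.03]. Speed limits (rad/s): [2.39, 2.39, 3.01, 3.14, 3.14, 3.14].

INTERFACE

Orientations are given as a unit quaternion [x, y, z, w].
In Python, from station import telemetry, imaging, ticket gives the robot as it stands.
- The arm moves only by the shell command python3 -m jog 'ROWS' [OPENING] [FORCE]. ROWS is JSON, a list of rows, each a list of 2 entries, a list of its own where there are three numbers: the shift along the tool's x, y, z in cm, then the turn, a rotation vector about the tool's x, y, z in rad. In form: [[[tx, ty, tz], [wx, wy, wz]], ...]. A call has 1 to 12 rows; each row shifts and turns the commanded pose from where the row before left it, along the tool's axes as they then stand; what a row does not reach is not made up. A row lasts 1/12 s, in which the tool goes at most 41.7 mm and 7.16 degrees, less where a joint would pass 70% of its speed; a pose out of reach is approached as far as the arm can. A call with a gripper value outside its range is refused whole. OPENING is the opening, from 0 (shut) to 1 (fully open), set as the call begins (- or left out, the last holds). The fingers move at their own pace and stop on an object; FORCE is the grip in N (left out, the last holds). Time passes only in rows, so rows that do not move let the fingers close. It gives the time, the measured TCP pose, the force and the opening at its end, in the units of the state.
- telemetry.observe(): the state, without advancing time (a new reading comes with each control period).
- imaging.camera(name): name is "scene" or "top"; returns the picture (420x560x3 uint8, blue, green, red); there is no depth.
- imaging.get_calibration(name): a dict with "intrinsics" (3x3 intrinsics, pixels), "R" (3x3) and "t" (3): a world point X has camera coordinates R X + t. Camera axes: x right, y down, z forward; pixel columns grow to the right and rows downward; lengths in mm; the calibration is good to about 2 mm. A picture is of the moment at which its call begins. get_calibration takes no time and is no camera call.
- ticket.job_done(): hands the job in, once; it reports no verdict.
Trained networks look in the newest picture that a camera, given by its name, has taken for a name from the list of things; names that differ only in an ending like _2 or _b are one class to them, and where a whole thing is asked for, a point or a joint stands for the part that bears it (a point fixed in the world has none). Each returns a list of dicts, best first, with "p" (0 to 1); they miss things now and then, are a little off and sometimes report something else, mostly with a low value. They report only what shows in the picture. A call takes as long as a camera call.
- imaging.trace(camera, label): "region" (420x560 bool, what is visible of it) and "position" ([column, row] in pixels, amid what is visible of it).
- imaging.mark_of(camera, label): "position" ([column, row] in pixels: a listed point, or the origin of a listed thing).
The state is a dict: "time": time; "joint_positions": joint angles; "joint_velocities": joint speeds; "joint_torque": joint torques, N m; "eef_pos": TCP position; "eef_rot": TCP orientation; "wrist_force": force on the tool from outside, world axes, zero at the start; "ft_torque": the same for the moment, N m; "opening": opening from 0.0 (shut) to 1.0 (fully open).
Only numpy, scipy, OpenCV 4.12 (cv2) and the standard library are available. Lean on these libraries where they do the work, as an engineer would, in place of code of your own. Each camera call takes 0.05 s, during which the arm holds its last target. There are 200 camera calls.

## Working session

There is one attempt and no reset: what is moved stays moved. The work goes in short steps, Python scripts to look and compute and a shell command to move; the robot and the scene stay as the last step left them, time stands still between calls to the robot, and variables do not carry over. Pictures are saved under pics/ and viewed, about 8 in all and at most 12, crops included, and the job is handed in when it is done.

```bash
mkdir -p pics; ls
python3 - <<'E'
from station import telemetry, imaging
import cv2
print(telemetry.observe())
for c in("scene","top"):
    cv2.imwrite(f"pics/{c}0.png",imaging.camera(c)); k=imaging.get_calibration(c); print(c,k)
    for n in "stand tray_bar tray_lip bin_spot bin_mid bin bin_lug cap1_mid wrench_spot oil_spot jar_spot hammer_spot screwdriver_spot".split():
        print(n,[(x["position"],round(x["p"],2)) for x in imaging.mark_of(c,n)[:4]])
E
```

```text
pics
{'time': 0.0, 'joint_positions': array([-8.38897691e-01,  3.59379932e-01,  1.10727183e-02, -3.62922376e-04,
       -1.22412346e+00, -2.88092391e-01]), 'joint_velocities': array([ 1.12377876e-03,  5.44909521e-04,  3.96637416e-04, -1.37972263e-04,
        7.61672349e-05,  1.93815631e-04]), 'joint_torque': array([ 1.44016343e-03, -5.83324027e+01,  2.93435794e+01,  6.93720236e+00,
       -5.77922357e-03, -1.58982851e-05]), 'eef_pos': array([ 289.59679031, -609.18125067,  230.3719233 ]), 'eef_rot': array([-0.15501877,  0.68995495,  0.15614516,  0.68960137]), 'wrist_force': array([ 0.1134425 , -0.01721652, -0.14777409]), 'ft_torque': array([0.02898429, 0.00749147, 0.03326305]), 'opening': 1.0040935049904975}
scene {'intrinsics': array([[533.82990347,   0.        , 271.80329115],
       [  0.        , 533.82990347, 208.27847095],
       [  0.        ,   0.        ,   1.        ]]), 'R': array([[ 0.2272192 ,  0.97381022, -0.00806792],
       [ 0.73896885, -0.17780762, -0.64985343],
       [-0.63426845,  0.14169724, -0.76001672]]), 't': array([-142.96546652, -332.44036859, 1769.10552222]
[... 796 characters left out ...]
.99978779,  0.01248863],
       [-0.99604986,  0.01522902, -0.08748003],
       [ 0.08727127, -0.01387248, -0.99608799]]), 't': array([  35.77741818,  576.28259067, 1130.23422448])}
stand [([273.2, 237.8], 0.91)]
tray_bar [([189.6, 253.4], 0.73)]
tray_lip [([293.1, 236.3], 0.69)]
bin_spot []
bin_mid [([394.7, 221.6], 0.84), ([391.9, 221.9], 0.5)]
bin [([396.8, 223.6], 0.87)]
bin_lug [([400.6, 256.1], 0.77)]
cap1_mid [([276.8, 243.0], 0.83)]
wrench_spot [([225.5, 295.6], 0.77), ([254.1, 133.0], 0.33)]
oil_spot [([136.5, 264.6], 0.74)]
jar_spot [([152.0, 175.1], 0.65), ([248.6, 215.5], 0.37)]
hammer_spot [([254.6, 131.4], 0.88), ([134.1, 268.0], 0.54)]
screwdriver_spot [([318.0, 145.8], 0.59)]
```

View pics/scene0.png

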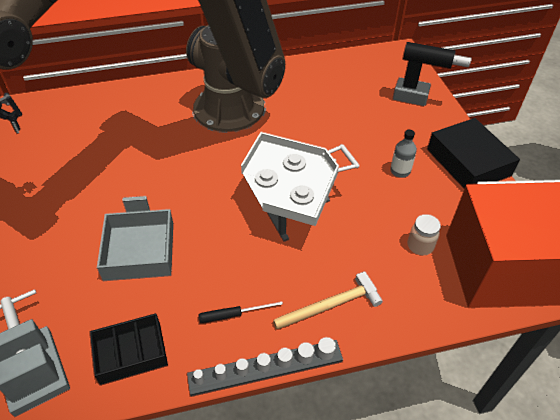

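View pics/top0.png

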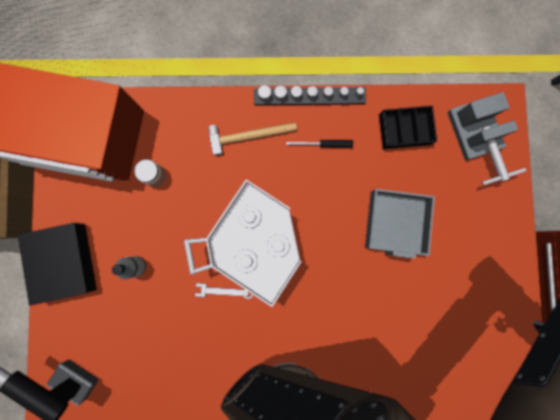

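The scene shows the tray with its spout at about (245,165) and its bar at (345,157). The bin is at (136,240) with its lug toward the robot. In the top view the bar is at (190,256), the lip at (297,235), and the bin at (400,222) with its lug at (402,256). Next I'll fit both poses from the silhouettes.

```bash
cat > h.py <<'E'
import numpy as np, cv2
from scipy.optimize import minimize
from station import telemetry, imaging
from scipy.spatial.transform import Rotation as Ro
K={c:imaging.get_calibration(c) for c in("scene","top")}
def proj(c,P):
    k=K[c]; q=(np.atleast_2d(P)@k["R"].T+k["t"]); q=q@k["intrinsics"].T; return q[:,:2]/q[:,2:]
def ray(c,uv,z):
    k=K[c]; d=k["R"].T@np.linalg.inv(k["intrinsics"])@[*uv,1]; o=-k["R"].T@k["t"]; return o+d*(z-o[2])/d[2]
def place(p,P):
    x,y,a=p; P=np.array(P,float); c,s=np.cos(a),np.sin(a)
    return np.c_[x+c*P[:,0]-s*P[:,1], y+s*P[:,0]+c*P[:,1], P[:,2]]
def sil(c,p,hulls):
    m=np.zeros((420*4,560*4),np.uint8)
    for h in hulls:
        cv2.fillConvexPoly(m,cv2.convexHull(np.round((proj(c,place(p,h))+.5)*4).astype(np.int32)),1)
    return m
def fit(p0,hulls,masks):
    M={c:cv2.resize(m.astype(np.uint8),None,fx=4,fy=4,interpolation=0) for c,m in masks.items()}
    def f(q):
        p=(q[0],q[1],q[2]/100); s=0
        for c in M:
            g=sil(c,p,hulls); s+=1-(g&M[c]).sum()/(g|M[c]).sum()
        return s
    r=minimize(f,[p0[0],p0[1],p0[2]*100],method="Nelder-Mead",options=dict(initial_simplex=np.array([p0[0],p0[1],p0[2]*100])+np.array([[0,0,0],[15,0,0],[0,15,0],[0,0,10]]),xatol=.1,fatol=1e-4))
    return np.array([r.x[0],r.x[1],r.x[2]/100]),r.fun
def box(x0,x1,y0,y1,z0,z1): return [(x,y,z) for x in(x0,x1) for y in(y0,y1) for z in(z0,z1)]
poly=[(-70,-50),(70,-50),(165,45),(28,182),(-28,182),(-165,45)]
TRAY=[[(x,y,z) for x,y in poly for z in((120,) if y<-40 else(120,148))]]
BIN=[box(-85,85,-85,85,0,60),box(-97,-85,-30,30,0,105)]
def masks(n,cams=("scene","top")):
    return {c:imaging.trace(c,n)[0]["region"] for c in cams}
E
python3 - <<'E'
from h import *
for c in K: imaging.camera(c)
for n in("tray_bar","stand","bin"):
    for c in K: print(n,c,[(np.round(r["position"]),round(r["p"],2),r["region"].sum()) for r in imaging.trace(c,n)[:3]])
b=ray("top",(190,256),130); l=ray("top",(297,235),120); print(b,l)
d=(b-l)[:2]; yaw=np.arctan2(-d[0],d[1]); u=d/np.linalg.norm(d); o=l[:2]+50*u; print("init",o,yaw,np.linalg.norm(d))
t=masks("tray_bar"); bb=masks("bin")
# white-only mask for tray from images
m={}
for c in K:
    im=imaging.camera(c); 
    w=(im.min(2)>120)&(cv2.dilate(t[c].astype(np.uint8),np.ones((5,5)))>0)
    m[c]=cv2.morphologyEx(cv2.morphologyEx(w.astype(np.uint8),cv2.MORPH_CLOSE,np.ones((7,7))),cv2.MORPH_OPEN,np.ones((9,9)))
p0=(*o,yaw)
for cams in(("top",),("scene",),("scene","top")):
    print(cams,fit(p0,TRAY,{c:m[c] for c in cams}),fit((*ray("top",(400,222),60)[:2],0),BIN,{c:bb[c] for c in cams}))
P,_=fit(p0,TRAY,m);B,_=fit((*ray("top",(400,222),60)[:2],0),BIN,bb)
out=[]
for c in K:
    im=imaging.camera(c)
    for p,hs in((P,TRAY),(B,BIN)):
        g=cv2.resize(sil(c,p,hs),(560,420),interpolation=0)
        cs,_=cv2.findContours(g,0,1); cv2.drawContours(im,cs,-1,(0,255,0),1)
    for q in [(0,230,130),(0,-50,120),(0,-105,0)]:
        u=proj(c,place(P,[q]))[0]; cv2.circle(im,tuple(int(round(v)) for v in u),2,(255,0,0),-1)
    out.append(im[90:330,90:450])
cv2.imwrite("pics/fit.png",cv2.resize(np.vstack(out),None,fx=1.25,fy=1.25))
E
```

```text
tray_bar scene [(array([290., 172.]), 0.87, np.int64(5300))]
tray_bar top [(array([256., 239.]), 0.87, np.int64(6626))]
stand scene [(array([288., 175.]), 0.55, np.int64(5730)), (array([288., 172.]), 0.44, np.int64(5574))]
stand top [(array([253., 242.]), 0.73, np.int64(6540))]
bin scene [(array([137., 244.]), 0.58, np.int64(5040)), (array([291., 162.]), 0.58, np.int64(310)), (array([425., 234.]), 0.33, np.int64(1037))]
bin top [(array([398., 224.]), 0.89, np.int64(4060))]
[436.39966706 255.79747181 130.        ] [486.80616866 -26.56923956 120.        ]
init [478.01936085  22.65262559] 0.17665351218714362 286.8305686151818
('top',) (array([4.80714064e+02, 3.19632581e+01, 2.02257272e-01]), np.float64(0.13814946328721278)) (array([ 5.21965783e+02, -3.30876856e+02, -1.37905745e-01]), np.float64(0.019286859586164717))
('scene',) (array([4.72784727e+02, 3.24990261e+01, 2.43748165e-01]), np.float64(0.16665453145965736)) (array([ 5.20757828e+02, -3.30304789e+02, -1.30077929e-01]), np.float64(0.03578535977174091))
('scene', 'top') (array([4.75202489e+02, 3.13596006e+01, 1.98593727e-01]), np.float64(0.31695697114366994)) (array([ 5.21599835e+02, -3.30429215e+02, -1.38769222e-01]), np.float64(0.057390743738986116))
```

View pics/fit.png

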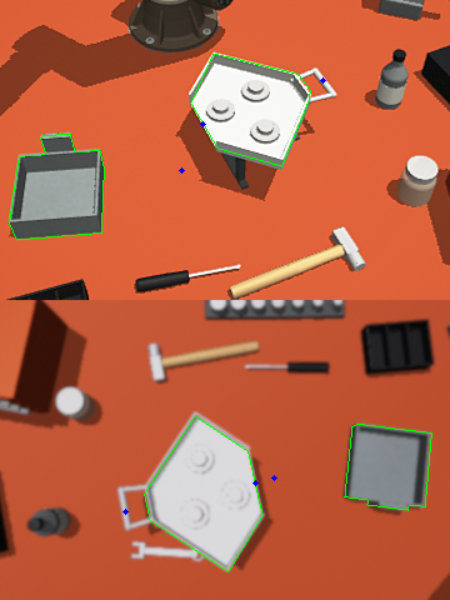

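The bin fit matches its outline. The tray fit's residual is large because of the mask, so I'll refit it using the network region with the handle opened away.

```bash
cat > fitray.py <<'E'
from h import *
for c in K: imaging.camera(c)
t=masks("tray_bar")
m={c:cv2.morphologyEx(cv2.morphologyEx(t[c].astype(np.uint8),cv2.MORPH_CLOSE,np.ones((3,3))),cv2.MORPH_OPEN,cv2.getStructuringElement(2,(11,11))) for c in t}
p0=(478,22,.18)
for cams in(("top",),("scene",),("scene","top")):
    P,r=fit(p0,TRAY,{c:m[c] for c in cams}); print(cams,P,r,"bar",place(P,[(0,230,130)]))
for c in K: print(c,proj(c,place(P,[(0,230,130),(0,-50,120)])),[x["position"] for x in imaging.mark_of(c,"tray_bar")[:1]+imaging.mark_of(c,"tray_lip")[:1]])
out=[]
for c in K:
    im=cv2.resize(imaging.camera(c),None,fx=3,fy=3,interpolation=cv2.INTER_CUBIC)
    g=cv2.resize(sil(c,P,TRAY),(1680,1260),interpolation=0)
    cs,_=cv2.findContours(g,0,1); cv2.drawContours(im,cs,-1,(0,255,0),1)
    cs,_=cv2.findContours(cv2.resize(m[c],(1680,1260),interpolation=0),0,1); cv2.drawContours(im,cs,-1,(255,0,0),1)
    for q in [(-40,230,130),(40,230,130),(0,-50,120),(0,-105,0)]:
        u=proj(c,place(P,[q]))[0]*3+1; cv2.circle(im,tuple(int(round(v)) for v in u),3,(255,0,255),-1)
    out.append(im[360:760,690:1090] if c=="scene" else im[520:920,540:940])
cv2.imwrite("pics/fit2.png",np.hstack(out))
E
python3 fitray.py
```

```text
('top',) [4.79258818e+02 3.08646343e+01 1.79204328e-01] 0.20737334907833138 bar [[438.262077   257.18137519 130.        ]]
('scene',) [4.81096587e+02 3.08559492e+01 1.81163725e-01] 0.2291846961982007 bar [[439.65648061 257.09192689 130.        ]]
('scene', 'top') [4.80156702e+02 3.12397092e+01 1.80229577e-01] 0.44012536409017355 bar [[438.9279519  257.51429929 130.        ]]
scene [[348.97372102 156.57134514]
 [252.14274319 190.37356349]] [[349.4, 157.6], [251.3, 189.8]]
top [[189.34564893 255.03940721]
 [293.75307438 234.18287382]] [[186.5, 252.1], [297.0, 234.9]]
```

View pics/fit2.png

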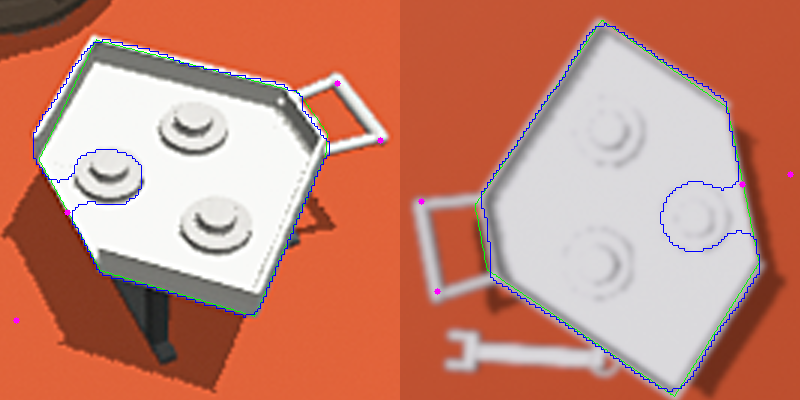

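The tray fit is now within a pixel or so. The stand is at (480.2, 31.2) with yaw 0.180, and the bin at (521.6, -330.4) with yaw -0.139. Next is a helper that works out the tool-frame shifts.

```bash
cat > go.py <<'E'
import sys
from h import *
def go(pos,jaw=None):
    """shift (cm) in tool axes after turning; turn about tool x so jaw (tool y) lies along world angle jaw, tool down"""
    s=telemetry.observe(); R=Ro.from_quat(s["eef_rot"]); Rt=R
    if jaw is not None:
        best=None
        for k in(0,np.pi):
            y=np.array([np.cos(jaw+k),np.sin(jaw+k),0]); x=np.array([0,0,-1.]); T=Ro.from_matrix(np.c_[x,y,np.cross(x,y)])
            w=(R.inv()*T).as_rotvec()
            if best is None or np.linalg.norm(w)<np.linalg.norm(best[0]): best=(w,T)
        print("turn",np.round(best[0],4)); Rt=best[1]
    print("shift cm (in turned axes)",np.round(Rt.inv().apply(np.array(pos)-s["eef_pos"])/10,3),"t",s["time"],"eef",s["eef_pos"].round(1),"q",s["joint_positions"].round(2),"F",s["wrist_force"].round(1),"op",round(s["opening"],3))
S=np.array([480.2,31.2,.180]); B=np.array([521.6,-330.4,-.139])
def st(x,y,z): return place(S,[(x,y,z)])[0]
E
python3 - <<'E'
from go import *
go(place(B,[(-91,0,150)])[0],B[2])
print(st(-91,-105,68),st(0,-105,0))
E
```

```text
turn [-9.88e-01 -0.00e+00  1.00e-04]
shift cm (in turned axes) [ 8.134 -9.989 30.865] t 2.7 eef [ 289.8 -609.6  231.3] q [-0.84  0.36  0.01  0.   -1.22 -0.29] F [-0.5 -0.4  0.4] op 1.001
[409.46832917 -88.39527892  68.        ] [498.99810521 -72.10358774   0.        ]
```

```bash
python3 -m jog '[[[0,0,0],[-0.1098,0,0]],[[0,0,0],[-0.1098,0,0]],[[0,0,0],[-0.1098,0,0]],[[0,0,0],[-0.1098,0,0]],[[0,0,0],[-0.1098,0,0]],[[0,0,0],[-0.1098,0,0]],[[0,0,0],[-0.1098,0,0]],[[0,0,0],[-0.1098,0,0]],[[0,0,0],[-0.1098,0,0]]]' 0.8 && python3 -m jog '[[[0,-1.11,3.43],[0,0,0]],[[0,-1.11,3.43],[0,0,0]],[[0.5,-1.11,3.43],[0,0,0]],[[1,-1.11,3.43],[0,0,0]],[[1,-1.11,3.43],[0,0,0]],[[1.5,-1.11,3.43],[0,0,0]],[[1.5,-1.11,3.43],[0,0,0]],[[1.5,-1.11,3.43],[0,0,0]],[[1.13,-1.11,3.43],[0,0,0]],[[0,0,0],[0,0,0]],[[0,0,0],[0,0,0]]]'
python3 - <<'E'
from go import *
go(place(B,[(-91,0,70)])[0],B[2])
E
```

```text
time: 3.45
eef_pos: [289.8, -609.6, 231.3]
eef_rot: [-0.466, 0.532, 0.466, 0.532]
wrist_force: [-0.3, 0.9, -0.3]
opening: 0.801
time: 4.37
eef_pos: [432.1, -316.0, 149.7]
eef_rot: [-0.465, 0.533, 0.465, 0.532]
wrist_force: [0.3, -0.8, 0.2]
opening: 0.8
turn [ 0.0039  0.0001 -0.0008]
shift cm (in turned axes) [ 7.967  0.039 -0.188] t 4.3667 eef [ 432.1 -316.   149.7] q [-0.26  0.2  -0.41  0.   -0.96  0.13] F [ 0.3 -0.8  0.2] op 0.8
```

```bash
python3 -m jog '[[[2,0.04,-0.18],[0.004,0,0]],[[2.5,0,0],[0,0,0]],[[2,0,0],[0,0,0]],[[1.5,0,0],[0,0,0]],[[0,0,0],[0,0,0]]]' && python3 -m jog '[[[0,0,0],[0,0,0]],[[0,0,0],[0,0,0]],[[0,0,0],[0,0,0]],[[0,0,0],[0,0,0]],[[0,0,0],[0,0,0]],[[0,0,0],[0,0,0]],[[0,0,0],[0,0,0]],[[0,0,0],[0,0,0]]]' 0 100 && python3 -m jog '[[[-0.5,0,0],[0,0,0]],[[-0.5,0,0],[0,0,0]],[[-0.5,0,0],[0,0,0]],[[-0.5,0,0],[0,0,0]],[[0,0,0],[0,0,0]]]'
python3 - <<'E'
from go import *
go(st(-91,-145,90),S[2])
cv2.imwrite("pics/lift.png",imaging.camera("scene")[150:300,60:260].repeat(3,0).repeat(3,1))
E
```

```text
time: 4.78
eef_pos: [428.7, -319.6, 67.5]
eef_rot: [-0.461, 0.536, 0.464, 0.534]
wrist_force: [-1.1, -0.9, 0.5]
opening: 0.797
time: 5.45
eef_pos: [431.2, -319.7, 71.3]
eef_rot: [-0.464, 0.534, 0.463, 0.534]
wrist_force: [-0.3, 0.7, 6.4]
opening: 0.123
time: 5.87
eef_pos: [431.3, -319.6, 91.2]
eef_rot: [-0.464, 0.534, 0.463, 0.535]
wrist_force: [0.3, 1.0, -4.6]
opening: 0.123
turn [-0.3226 -0.0006  0.0014]
shift cm (in turned axes) [ 0.117 -1.988 19.138] t 5.8667 eef [ 431.3 -319.6   91.2] q [-0.27  0.27 -0.48  0.   -0.82  0.13] F [ 0.3  1.  -4.6] op 0.123
```

View pics/lift.png

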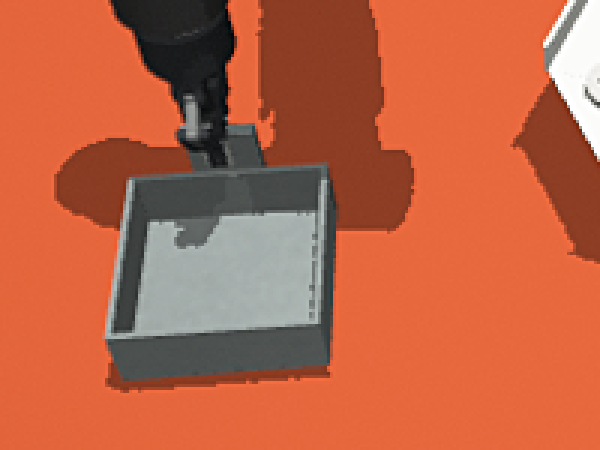

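The bin hangs level, with its shadow visible under it, and the load reads 4.6 N. Now I'll turn it and carry it to just outside the spout.

```bash
python3 -m jog '[[[0,0,0],[-0.04,0,0]],[[0,0,0],[-0.06,0,0]],[[0,0,0],[-0.0626,0,0]],[[0,0,0],[-0.06,0,0]],[[0,0,0],[-0.06,0,0]],[[0,0,0],[-0.04,0,0]],[[0,0,0],[0,0,0]]]' && python3 -m jog '[[[0,-0.2,0.8],[0,0,0]],[[0,-0.2,1.6],[0,0,0]],[[0,-0.2,2.2],[0,0,0]],[[0,-0.2,2.2],[0,0,0]],[[0,-0.2,2.2],[0,0,0]],[[0,-0.2,2.2],[0,0,0]],[[0,-0.2,2.2],[0,0,0]],[[0,-0.2,2.2],[0,0,0]],[[0,-0.2,1.6],[0,0,0]],[[0.2,-0.18,1.2],[0,0,0]],[[0.3,0,0.2],[0,0,0]],[[0.3,0,0],[0,0,0]]]'
python3 - <<'E'
from go import *
go(st(-91,-106.8,80),S[2])
for c in K: imaging.camera(c)
dz=9; H=[[(x,y,z+dz) for x,y,z in h] for h in BIN]
print(fit((*st(0,-145,0)[:2],.18),H[:1],{"top":imaging.trace("top","bin")[0]["region"]}),st(0,-145,0))
E
```

```text
time: 6.5
eef_pos: [430.6, -319.3, 89.7]
eef_rot: [-0.543, 0.453, 0.543, 0.453]
wrist_force: [-0.1, -0.1, -5.0]
opening: 0.125
time: 7.5
eef_pos: [417.0, -132.0, 82.0]
eef_rot: [0.543, -0.453, -0.543, -0.453]
wrist_force: [-0.1, -1.0, -4.9]
opening: 0.126
turn [0.0004 0.0001 0.0006]
shift cm (in turned axes) [ 0.204 -0.038  4.246] t 7.5 eef [ 417. -132.   82.] q [ 0.15  0.13 -0.69 -0.   -0.75  0.03] F [-0.1 -1.  -4.9] op 0.126
(array([ 5.21159288e+02, -1.11457335e+02,  1.80000000e-01]), np.float64(0.1891923089607862)) [ 506.15928815 -111.45733545    0.        ]
```

```bash
python3 -m jog '[[[0,-0.04,0.4],[0,0,0]],[[0.1,0,0.7],[0,0,0]],[[0.1,0,0.8],[0,0,0]],[[0,0,0.8],[0,0,0]],[[0,0,0.7],[0,0,0]],[[0,0,0.5],[0,0,0]],[[0,0,0.35],[0,0,0]],[[0.2,0,0],[0,0,0]],[[0.3,0,0],[0,0,0]],[[0.2,0,0],[0,0,0]],[[0.1,0,0],[0,0,0]],[[0,0,0],[0,0,0]]]'
python3 - <<'E'
from go import *
go(st(-91,-106.8,71),S[2])
im=imaging.camera("scene"); imaging.camera("top")
m=masks("bin"); print({c:v.sum() for c,v in m.items()})
T=np.array([*st(0,-105,0)[:2],.18])
cs,_=cv2.findContours(cv2.resize(sil("scene",T,BIN),(560,420),interpolation=0),0,1); cv2.drawContours(im,cs,-1,(0,255,0),1)
cv2.imwrite("pics/set.png",im[100:290,150:370].repeat(3,0).repeat(3,1))
E
```

```text
time: 8.65
eef_pos: [409.6, -91.2, 71.7]
eef_rot: [-0.543, 0.453, 0.543, 0.453]
wrist_force: [-1.0, -0.5, -2.9]
opening: 0.126
turn [-0.0005 -0.0001 -0.0007]
shift cm (in turned axes) [ 0.069 -0.035  0.103] t 8.65 eef [409.6 -91.2  71.7] q [ 0.26  0.12 -0.74  0.   -0.71 -0.08] F [-1.  -0.5 -2.9] op 0.126
{'scene': np.int64(4330), 'top': np.int64(2338)}
```

View pics/set.png

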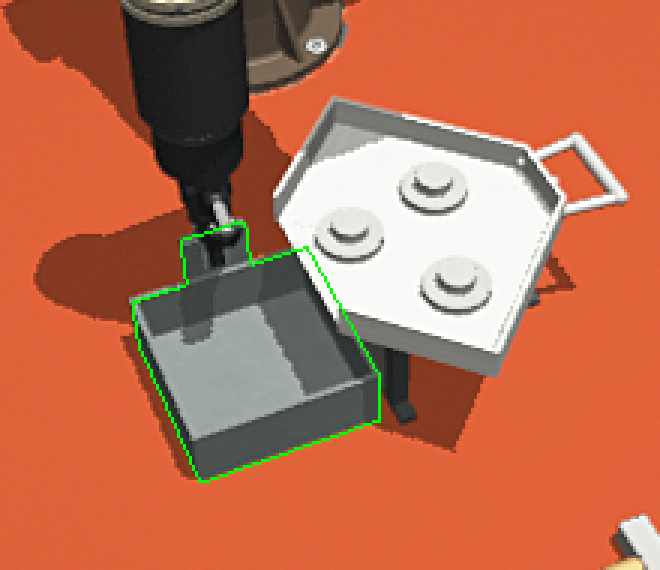

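The bin matches its target outline. I'll let go, rise, and head for the bar.

```bash
python3 -m jog '[[[0,0,0.1],[0,0,0]],[[0.1,0,0],[0,0,0]],[[0,0,0],[0,0,0]]]' && python3 -m jog '[[[0,0,0],[0,0,0]],[[0,0,0],[0,0,0]],[[0,0,0],[0,0,0]],[[0,0,0],[0,0,0]],[[0,0,0],[0,0,0]]]' 0.5 && python3 -m jog '[[[-1,0,0],[0,0,0]],[[-2,0,0],[0,0,0]],[[-3,0,0],[0,0,0]],[[-3,0,0],[0,0,0]],[[-3,0,0],[0,0,0]],[[-3,0,0],[0,0,0]],[[-2,0,0],[0,0,0]],[[0,0,0],[0,0,0]]]'
python3 - <<'E'
from go import *
print(telemetry.observe()["joint_positions"])
go(st(0,230,210),S[2]+np.pi/2)
E
```

```text
time: 9.1
eef_pos: [409.7, -90.0, 71.2]
eef_rot: [0.543, -0.453, -0.543, -0.453]
wrist_force: [-1.8, 0.4, 0.4]
opening: 0.128
time: 9.52
eef_pos: [409.9, -89.9, 71.2]
eef_rot: [0.543, -0.453, -0.543, -0.453]
wrist_force: [0.4, 1.1, -0.1]
opening: 0.504
time: 10.18
eef_pos: [412.0, -89.9, 245.6]
eef_rot: [0.545, -0.451, -0.541, -0.455]
wrist_force: [0.9, -0.1, 0.0]
opening: 0.496
[ 0.25870797 -0.09196603 -0.48907228  0.00158277 -1.16600574 -0.07888291]
turn [-1.5703 -0.0068  0.0054]
shift cm (in turned axes) [  3.555 -33.697  -8.88 ] t 10.1833 eef [412.  -89.9 245.6] q [ 0.26 -0.09 -0.49  0.   -1.17 -0.08] F [ 0.9 -0.1  0. ] op 0.496
```

```bash
python3 -m jog '[[[0,0,0],[-0.12,0,0]],[[0,0,0],[-0.12,0,0]],[[0,0,0],[-0.12,0,0]],[[0,0,0],[-0.12,0,0]],[[0,0,0],[-0.12,0,0]],[[0,0,0],[-0.12,0,0]],[[0,0,0],[-0.12,0,0]],[[0,0,0],[-0.12,0,0]],[[0,0,0],[-0.12,0,0]],[[0,0,0],[-0.12,0,0]],[[0,0,0],[-0.12,0,0]],[[0,0,0],[-0.12,0,0]]]' && python3 -m jog '[[[0,0,0],[-0.1303,-0.0034,0.0027]],[[0,-1.7,-0.45],[0,0,0]],[[0,-3.2,-0.89],[0,0,0]],[[0,-3.8,-1],[0,0,0]],[[0,-3.8,-1],[0,0,0]],[[0,-3.8,-1],[0,0,0]],[[0,-3.8,-1],[0,0,0]],[[0,-3.8,-1],[0,0,0]],[[0,-3.8,-1],[0,0,0]],[[0,-3,-0.8],[0,0,0]],[[0,-2.8,-0.74],[0,0,0]],[[0,0,0],[0,0,0]]]'
python3 - <<'E'
from go import *
go(st(0,230,111),S[2]+np.pi/2)
for c in K: imaging.camera(c)
for c in ("top","scene"):
    r=imaging.trace(c,"bin"); print(c,[(x["position"],x["p"],x["region"].sum()) for x in r[:2]])
im=imaging.camera("scene"); T=np.array([*st(0,-105,0)[:2],.18])
cs,_=cv2.findContours(cv2.resize(sil("scene",T,BIN),(560,420),interpolation=0),0,1); cv2.drawContours(im,cs,-1,(0,255,0),1)
cv2.imwrite("pics/bar.png",im[80:280,170:390].repeat(3,0).repeat(3,1))
E
```

```text
time: 11.18
eef_pos: [409.5, -90.0, 240.6]
eef_rot: [-0.707, -0.019, 0.707, -0.019]
wrist_force: [-0.0, -0.2, -0.0]
opening: 0.501
time: 12.18
eef_pos: [439.6, 259.5, 238.9]
eef_rot: [-0.703, -0.061, 0.706, -0.063]
wrist_force: [0.9, 0.2, 0.9]
opening: 0.503
turn [-0.0033  0.0036 -0.0028]
shift cm (in turned axes) [12.789  0.194  0.09 ] t 12.1833 eef [439.6 259.5 238.9] q [ 0.92  0.08 -0.33 -0.   -1.16  0.83] F [0.9 0.2 0.9] op 0.503
top [([316.1, 229.3], 0.91, np.int64(2919))]
scene [([231.0, 218.7], 0.65, np.int64(4580)), ([285.3, 174.2], 0.58, np.int64(5363))]
```

View pics/bar.png

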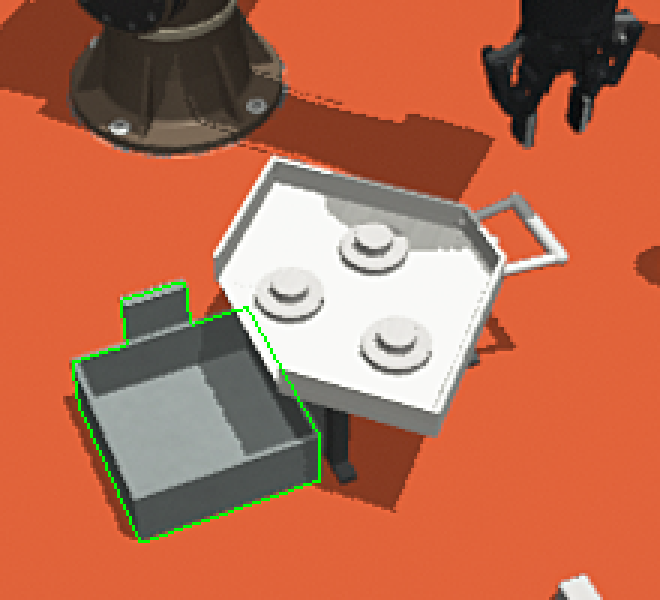

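The bin stands upright on its target outline, and the gripper is above the bar. I'll descend and grip.

```bash
python3 -m jog '[[[1.5,0.1,0.05],[-0.003,0.0036,-0.0028]],[[2.2,0.09,0.04],[0,0,0]],[[2.2,0,0],[0,0,0]],[[2.2,0,0],[0,0,0]],[[2,0,0],[0,0,0]],[[1.5,0,0],[0,0,0]],[[1.2,0,0],[0,0,0]],[[0,0,0],[0,0,0]]]' && python3 -m jog '[[[0,0,0],[0,0,0]],[[0,0,0],[0,0,0]],[[0,0,0],[0,0,0]],[[0,0,0],[0,0,0]],[[0,0,0],[0,0,0]],[[0,0,0],[0,0,0]],[[0,0,0],[0,0,0]]]' 0 60
python3 - <<'E'
from go import *
go(st(0,230,111),S[2]+np.pi/2)
print(telemetry.observe()["ft_torque"])
# row table: jaw(-y tool?) shifts per tilt
R=Ro.from_quat(telemetry.observe()["eef_rot"]); u=R.inv().apply([-np.sin(.18),np.cos(.18),0]); print("stand y in tool",u.round(3))
b=lambda t:np.array([230*np.cos(t)-20*np.sin(t),230*np.sin(t)+20*np.cos(t)])
t=0
for t in np.arange(0,.86,.1): d=(b(t+.1)-b(t))/10; print(round(t,2),"up",d[1].round(2),"y",d[0].round(2))
E
```

```text
time: 13.1
eef_pos: [437.5, 251.1, 109.9]
eef_rot: [-0.703, -0.061, 0.705, -0.062]
wrist_force: [-0.9, 0.3, 0.1]
opening: 0.497
time: 13.68
eef_pos: [438.9, 257.7, 113.7]
eef_rot: [0.706, 0.066, -0.703, 0.06]
wrist_force: [-9.5, 16.1, -1.5]
opening: 0.14
turn [-0.0024 -0.0043  0.0081]
shift cm (in turned axes) [ 0.265  0.024 -0.013] t 13.6833 eef [438.9 257.7 113.7] q [ 0.91  0.2  -0.51 -0.   -0.85  0.84] F [-9.5 16.1 -1.5] op 0.14
[5.78948007 3.53972648 0.2795696 ]
stand y in tool [ 0.008 -1.     0.002]
0.0 up 2.29 y -0.31
0.1 up 2.24 y -0.54
0.2 up 2.18 y -0.76
0.3 up 2.09 y -0.98
0.4 up 1.98 y -1.18
0.5 up 1.86 y -1.37
0.6 up 1.71 y -1.55
0.7 up 1.55 y -1.71
0.8 up 1.37 y -1.86
```

```bash
python3 -m jog '[[[0,-0.2,0],[0,0,0]],[[0,0,0],[0,0,0]],[[0,0,0],[0,0,0]]]'; python3 -c "
from go import *
go(st(0,230,111),S[2]+np.pi/2)
print(telemetry.observe()['ft_torque'])"
```

```text
time: 13.93
eef_pos: [438.7, 257.7, 113.4]
eef_rot: [0.705, 0.065, -0.703, 0.061]
wrist_force: [-4.8, 9.7, -2.3]
opening: 0.14
turn [-0.0024 -0.0033  0.0048]
shift cm (in turned axes) [ 0.238  0.031 -0.024] t 13.9333 eef [438.7 257.7 113.4] q [ 0.92  0.2  -0.51 -0.   -0.86  0.83] F [-4.8  9.7 -2.3] op 0.14
[3.19362306 1.58422211 0.27330037]
```

```bash
python3 -m jog '[[[0,-0.15,0],[0,0,0]],[[0,-0.15,0],[0,0,0]],[[0,0,0],[0,0,0]],[[-0.1,0.01,0],[0,0,0]],[[-0.2,0.025,0],[0,0,0]],[[-0.286,0.035,0],[0,0,0]],[[-0.286,0.035,0],[0,0,0]],[[-0.286,0.035,0],[0,0,0]],[[-0.286,0.039,0],[0,0,0]],[[-0.286,0.045,0],[0,0,0]],[[-0.286,0.045,0],[0,0,0]],[[-0.286,0.05,0],[0,0,0]]]' && python3 -m jog '[[[-0.28,0.06,0],[0,0,0]],[[-0.28,0.065,0],[0,0,0]],[[-0.28,0.065,0],[0,0,0]],[[-0.28,0.07,0],[0,0,0]],[[-0.28,0.07,0],[0,0,0]],[[-0.28,0.075,0],[0,0,0]],[[-0.28,0.08,0],[0,0,0]],[[-0.28,0.08,0],[0,0,0]],[[0,0,0],[0,0,0]]]'
cat > chk.py <<'E'
from go import *
s=telemetry.observe(); p=s["eef_pos"]+[0,0,19]
v=p[:2]-S[:2]; y=v@[-np.sin(.18),np.cos(.18)]; x=v@[np.cos(.18),np.sin(.18)]
print("bar x,y,z",x.round(1),y.round(1),p[2].round(1),"tilt",(np.arctan2(p[2]-110,y)-np.arctan2(20,230)).round(3),"r",np.hypot(y,p[2]-110).round(1),"(230.9) F",s["wrist_force"].round(1),s["ft_torque"].round(1),"t",s["time"])
E
python3 chk.py
```

```text
time: 14.93
eef_pos: [439.0, 254.9, 135.5]
eef_rot: [0.705, 0.063, -0.704, 0.062]
wrist_force: [6.3, -1.1, -4.0]
opening: 0.138
time: 15.68
eef_pos: [440.0, 249.8, 158.3]
eef_rot: [0.705, 0.063, -0.704, 0.062]
wrist_force: [6.0, 1.5, -3.8]
opening: 0.136
bar x,y,z -0.4 222.3 177.3 tilt 0.207 r 232.3 (230.9) F [ 6.   1.5 -3.8] [ 0.3 -2.   0.1] t 15.6833
```

```bash
python3 -m jog '[[[-0.27,0.09,0],[0,0,0]],[[-0.27,0.09,0],[0,0,0]],[[-0.27,0.09,0],[0,0,0]],[[-0.27,0.095,0],[0,0,0]],[[-0.27,0.1,0],[0,0,0]],[[-0.27,0.1,0],[0,0,0]],[[-0.27,0.105,0],[0,0,0]],[[-0.27,0.105,0],[0,0,0]],[[-0.26,0.11,0],[0,0,0]],[[-0.26,0.115,0],[0,0,0]],[[-0.26,0.12,0],[0,0,0]],[[-0.26,0.12,0],[0,0,0]]]' && python3 -m jog '[[[-0.26,0.125,0],[0,0,0]],[[-0.26,0.125,0],[0,0,0]],[[-0.26,0.13,0],[0,0,0]],[[-0.26,0.135,0],[0,0,0]],[[-0.25,0.14,0],[0,0,0]],[[-0.25,0.14,0],[0,0,0]],[[-0.25,0.145,0],[0,0,0]],[[-0.25,0.145,0],[0,0,0]],[[-0.245,0.15,0],[0,0,0]],[[-0.245,0.15,0],[0,0,0]],[[-0.245,0.155,0],[0,0,0]],[[-0.245,0.16,0],[0,0,0]]]'; python3 chk.py; python3 -c "
from h import *
for c in K: imaging.camera(c); print(c,[(np.round(x['position']),round(x['p'],2)) for x in imaging.mark_of(c,'cap1_mid')[:5]])"
```

```text
time: 16.68
eef_pos: [442.2, 238.6, 190.2]
eef_rot: [0.705, 0.064, -0.703, 0.061]
wrist_force: [3.3, 3.8, -2.1]
opening: 0.138
time: 17.68
eef_pos: [445.3, 222.8, 220.8]
eef_rot: [0.705, 0.064, -0.703, 0.061]
wrist_force: [0.6, 9.0, 2.0]
opening: 0.138
bar x,y,z -0.1 194.8 239.8 tilt 0.501 r 234.1 (230.9) F [0.6 9.  2. ] [ 3.  -0.2  0.2] t 17.6833
scene [(array([214., 224.]), 0.6), (array([324., 302.]), 0.49)]
top [(array([308., 212.]), 0.74), (array([325., 232.]), 0.63)]
```

```bash
python3 -m jog '[[[-0.235,0.1,0],[0,0,0]],[[-0.235,0.1,0],[0,0,0]],[[-0.235,0.12,0],[0,0,0]],[[-0.235,0.16,0],[0,0,0]],[[-0.23,0.17,0],[0,0,0]],[[-0.23,0.17,0],[0,0,0]],[[-0.23,0.175,0],[0,0,0]],[[-0.23,0.175,0],[0,0,0]],[[-0.215,0.185,0],[0,0,0]],[[-0.215,0.19,0],[0,0,0]],[[-0.215,0.19,0],[0,0,0]],[[-0.215,0.195,0],[0,0,0]]]' && python3 -m jog '[[[-0.21,0.195,0],[0,0,0]],[[-0.21,0.2,0],[0,0,0]],[[-0.21,0.2,0],[0,0,0]],[[-0.21,0.2,0],[0,0,0]],[[-0.1,0.1,0],[0,0,0]],[[0,0,0],[0,0,0]],[[0,0,0],[0,0,0]],[[0,0,0],[0,0,0]]]'; python3 chk.py; python3 -c "
from h import *
for c in K: im=imaging.camera(c); print(c,[(np.round(x['position']),round(x['p'],2)) for x in imaging.mark_of(c,'cap1_mid')[:5]])
im=imaging.camera('scene'); t=imaging.camera('top')
cv2.imwrite('pics/tilt.png',np.hstack([im[80:280,180:380],t[140:340,200:400]]).repeat(2,0).repeat(2,1))"
```

```text
time: 18.88
eef_pos: [448.9, 203.5, 248.1]
eef_rot: [0.706, 0.064, -0.703, 0.061]
wrist_force: [3.5, 6.6, 1.6]
opening: 0.135
time: 19.55
eef_pos: [450.5, 195.1, 257.7]
eef_rot: [0.706, 0.065, -0.703, 0.061]
wrist_force: [2.8, 8.8, 2.8]
opening: 0.137
bar x,y,z 0.2 166.6 276.7 tilt 0.699 r 235.6 (230.9) F [2.8 8.8 2.8] [ 3.  -0.8  0.1] t 19.55
scene [(array([215., 223.]), 0.72)]
top [(array([328., 232.]), 0.8), (array([254., 132.]), 0.66)]
```

View pics/tilt.png

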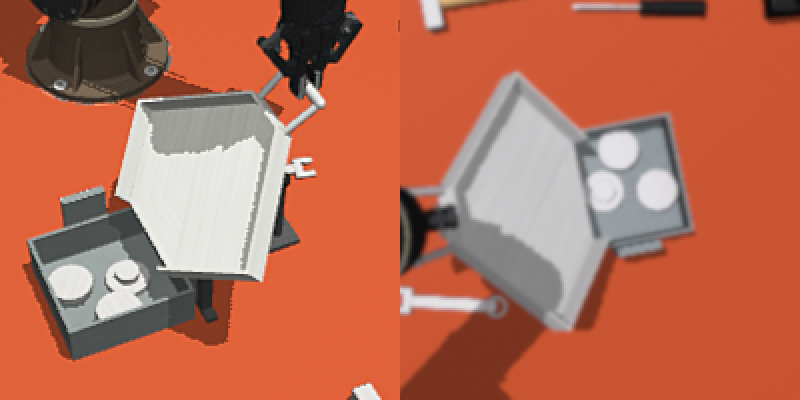

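All three caps are in the bin: scene (70,283), (125,275), (120,305) and the same three in the top view. The tray is empty. Lowering gently now.

```bash
python3 -m jog '[[[0.1,-0.15,0],[0,0,0]],[[0.2,-0.25,0],[0,0,0]],[[0.28,-0.3,0],[0,0,0]],[[0.28,-0.3,0],[0,0,0]],[[0.28,-0.26,0],[0,0,0]],[[0.28,-0.26,0],[0,0,0]],[[0.29,-0.25,0],[0,0,0]],[[0.31,-0.23,0],[0,0,0]],[[0.31,-0.23,0],[0,0,0]],[[0.31,-0.23,0],[0,0,0]],[[0.31,-0.23,0],[0,0,0]],[[0.31,-0.23,0],[0,0,0]]]' && python3 -m jog '[[[0.31,-0.22,0],[0,0,0]],[[0.33,-0.2,0],[0,0,0]],[[0.33,-0.2,0],[0,0,0]],[[0.33,-0.2,0],[0,0,0]],[[0.33,-0.2,0],[0,0,0]],[[0.33,-0.19,0],[0,0,0]],[[0.33,-0.19,0],[0,0,0]],[[0.35,-0.165,0],[0,0,0]],[[0.35,-0.165,0],[0,0,0]],[[0.35,-0.165,0],[0,0,0]],[[0.35,-0.165,0],[0,0,0]],[[0.35,-0.16,0],[0,0,0]]]'; python3 chk.py
```

```text
time: 20.85
eef_pos: [445.3, 221.9, 224.2]
eef_rot: [0.705, 0.063, -0.703, 0.062]
wrist_force: [7.1, -0.9, -2.0]
opening: 0.134
time: 21.85
eef_pos: [441.2, 243.0, 183.5]
eef_rot: [0.705, 0.063, -0.704, 0.063]
wrist_force: [8.0, -2.8, -2.7]
opening: 0.138
bar x,y,z -0.4 215.4 202.5 tilt 0.319 r 234.4 (230.9) F [ 8.  -2.8 -2.7] [-1.5 -2.9  0.2] t 21.85
```

```bash
python3 -m jog '[[[0.35,-0.12,0],[0,0,0]],[[0.36,-0.12,0],[0,0,0]],[[0.36,-0.12,0],[0,0,0]],[[0.36,-0.12,0],[0,0,0]],[[0.36,-0.12,0],[0,0,0]],[[0.37,-0.11,0],[0,0,0]],[[0.37,-0.1,0],[0,0,0]],[[0.37,-0.1,0],[0,0,0]],[[0.37,-0.09,0],[0,0,0]],[[0.37,-0.08,0],[0,0,0]],[[0.37,-0.07,0],[0,0,0]],[[0.3,-0.06,0],[0,0,0]]]' && python3 -m jog '[[[0.25,-0.05,0],[0,0,0]],[[0.25,-0.04,0],[0,0,0]],[[0.2,-0.03,0],[0,0,0]],[[0.2,-0.03,0],[0,0,0]],[[0.2,-0.02,0],[0,0,0]],[[0.2,-0.02,0],[0,0,0]],[[0,0,0],[0,0,0]],[[0,0,0],[0,0,0]]]'; python3 chk.py
```

```text
time: 22.85
eef_pos: [438.9, 255.2, 140.3]
eef_rot: [0.705, 0.063, -0.704, 0.063]
wrist_force: [6.8, -0.4, -0.7]
opening: 0.138
time: 23.52
eef_pos: [438.6, 257.1, 127.5]
eef_rot: [0.705, 0.063, -0.704, 0.063]
wrist_force: [6.5, -1.8, -1.3]
opening: 0.134
bar x,y,z -0.5 229.7 146.5 tilt 0.071 r 232.6 (230.9) F [ 6.5 -1.8 -1.3] [-0.7 -2.1  0.2] t 23.5167
```

```bash
python3 -m jog '[[[0.15,0,0],[0,0,0]],[[0.2,0,0],[0,0,0]],[[0.2,0,0],[0,0,0]],[[0.2,0,0],[0,0,0]],[[0.15,0,0],[0,0,0]],[[0.15,0,0],[0,0,0]],[[0.1,0,0],[0,0,0]],[[0.1,0,0],[0,0,0]],[[0.05,0,0],[0,0,0]],[[0,0,0],[0,0,0]],[[0,0,0],[0,0,0]]]'; python3 chk.py
```

```text
time: 24.43
eef_pos: [440.7, 258.3, 118.2]
eef_rot: [0.707, 0.064, -0.702, 0.062]
wrist_force: [1.9, -5.7, 28.0]
opening: 0.136
bar x,y,z 1.8 230.5 137.2 tilt 0.031 r 232.1 (230.9) F [ 1.9 -5.7 28. ] [-2.3 -0.9  0.1] t 24.4333
```

```bash
python3 -m jog '[[[-0.15,0,0],[0,0,0]],[[-0.15,0,0],[0,0,0]],[[0,0,0],[0,0,0]],[[0,0,0],[0,0,0]]]'; python3 chk.py; python3 -c "
from h import *
imaging.camera('top'); im=imaging.camera('scene'); t=imaging.camera('top')
S=(480.2,31.2,.18)
for c,i in(('scene',im),('top',t)):
    cs,_=cv2.findContours(cv2.resize(sil(c,S,TRAY),(560,420),interpolation=0),0,1); cv2.drawContours(i,cs,-1,(0,255,0),1)
cv2.imwrite('pics/level.png',np.hstack([im[100:280,190:380],t[160:340,180:370]]).repeat(2,0).repeat(2,1))"
```

```text
time: 24.77
eef_pos: [440.6, 258.2, 118.5]
eef_rot: [0.706, 0.064, -0.702, 0.062]
wrist_force: [14.0, -2.2, -0.4]
opening: 0.136
bar x,y,z 1.7 230.5 137.5 tilt 0.032 r 232.1 (230.9) F [14.  -2.2 -0.4] [-0.8 -5.2  0.1] t 24.7667
```

View pics/level.png

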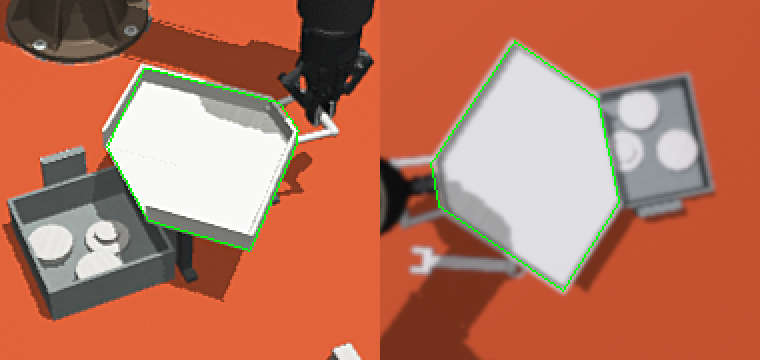

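The tray outline coincides with the level one, and the vertical load changed with almost no movement, so it is on its rest. The bar slipped a few mm in the fingers. I'll relieve the side load, release and rise.

```bash
python3 -m jog '[[[0,0,-0.15],[0,0,0]],[[0,0,-0.15],[0,0,0]],[[0,0,0],[0,0,0]]]' && python3 -m jog '[[[0,0,0],[0,0,0]],[[0,0,0],[0,0,0]],[[0,0,0],[0,0,0]],[[0,0,0],[0,0,0]],[[0,0,0],[0,0,0]]]' 0.5 20 && python3 -m jog '[[[-0.5,0,0],[0,0,0]],[[-1,0,0],[0,0,0]],[[-2,0,0],[0,0,0]],[[-2.5,0,0],[0,0,0]],[[-3,0,0],[0,0,0]],[[-3,0,0],[0,0,0]],[[-2,0,0],[0,0,0]],[[-1,0,0],[0,0,0]],[[0,0,0],[0,0,0]],[[0,0,0],[0,0,0]]]'; python3 -c "
from go import *
im=imaging.camera('scene'); t=imaging.camera('top')
for c in K:
    for n in 'wrench_spot oil_spot jar_spot hammer_spot screwdriver_spot tray_bar'.split(): print(c,n,[(x['position'],round(x['p'],2)) for x in imaging.mark_of(c,n)[:1]])
T=(*st(0,-105,0)[:2],.18)
for c,i in(('scene',im),('top',t)):
  for p,h in((S,TRAY),(T,BIN)):
    cs,_=cv2.findContours(cv2.resize(sil(c,p,h),(560,420),interpolation=0),0,1); cv2.drawContours(i,cs,-1,(0,255,0),1)
cv2.imwrite('pics/end.png',np.hstack([im[80:320,180:440],t[100:340,100:360]]).repeat(1.5.__int__()+0,0)) if 0 else cv2.imwrite('pics/end.png',cv2.resize(np.hstack([im[80:320,180:440],t[100:340,100:360]]),None,fx=1.5,fy=1.5))"
```

```text
time: 25.17
eef_pos: [440.8, 258.2, 118.4]
eef_rot: [0.705, 0.063, -0.704, 0.062]
wrist_force: [-4.5, 0.1, 12.9]
opening: 0.137
time: 25.58
eef_pos: [440.5, 257.4, 116.7]
eef_rot: [-0.704, -0.062, 0.705, -0.062]
wrist_force: [-0.2, -0.2, 0.2]
opening: 0.499
time: 26.42
eef_pos: [440.6, 257.6, 267.1]
eef_rot: [0.704, 0.063, -0.704, 0.062]
wrist_force: [-0.2, -0.9, -0.5]
opening: 0.501
scene wrench_spot [([210.9, 221.4], 0.41)]
scene oil_spot [([399.4, 165.2], 0.63)]
scene jar_spot [([425.9, 240.7], 0.59)]
scene hammer_spot [([324.2, 304.2], 0.84)]
scene screwdriver_spot [([239.8, 308.7], 0.87)]
scene tray_bar [([349.0, 156.5], 0.94)]
top wrench_spot [([223.7, 293.9], 0.85)]
top oil_spot [([300.7, 234.7], 0.25)]
top jar_spot [([150.7, 176.7], 0.56)]
top hammer_spot [([252.7, 133.4], 0.65)]
top screwdriver_spot [([317.9, 142.5], 0.53)]
top tray_bar [([190.2, 250.9], 0.75)]
```

View pics/end.png

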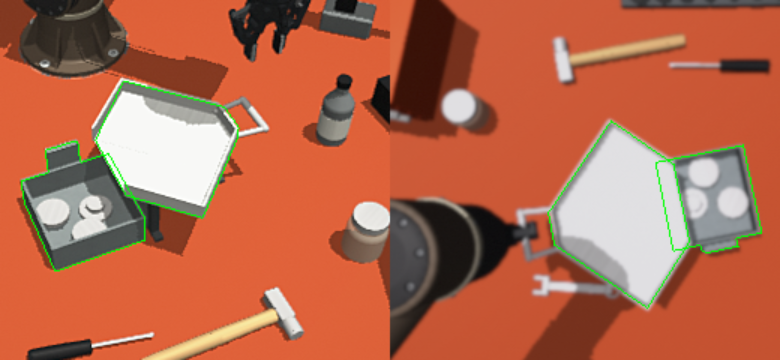

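Everything is in place: the tray is level, the bin is on its spot with all three caps in it, the gripper is clear, and the other things have not moved.

```bash
python3 -c "
from station import ticket; print(ticket.job_done())"
```

```text
the job is handed in; nothing more can be done
None
```

The job is done and handed in at about 27 s on the robot clock. I carried the bin by its lug and slid it in low under the spout. I then raised the tray by its bar to a tilt of about 0.70, where all three caps slid into the bin. After that I lowered the tray under grip onto its rest, let go and rose clear.

**Last checks:**
- **Tray and bin:** in both cameras the tray lies on its level outline and the bin stands upright on its target outline. All three caps are in the bin.
- **Other bench things:** they show where they were. The networks' positions moved by only a few pixels, at most about 7 (the jar in the scene view). Their top-view mark for the bottle was a low-confidence false hit, as was the scene mark for the wrench. The pictures show both standing where they were.
- **Robot:** nothing is touched and the wrist force is near zero. The largest wrist force I read was about 28 N, when the tray met its rest.

**One disagreement:** before release, the arm's own position suggested a tilt of about 0.03, because the bar had slipped a few mm in the fingers. The image outline and the contact force both showed the tray level on its rest.

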